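# Tilt the flat plate out of the rinse bin with the hook

## Robot

A 6-joint arm with a two-finger parallel gripper is mounted at the origin on the work surface. World frame = base frame: x ahead of the robot, y to its left, z up, the work surface at z = 0. Lengths are in mm, angles in rad, forces in N, time in s.
With the tool pointing down it reaches from about 300 to 775 mm from the base axis. Payload 14.6 kg.
Tool frame: the origin (TCP) lies on the centre line of the jaws, within the pads' length; the fingertips stand 19 mm ahead of it and the grasp point (between the pads) is the TCP (bot.tip_reach is the distance from the TCP to the fingertips, in mm); z points along the fingers, y is the line along which they close (so a half turn about z gives the same grasp; the last joint's range is limited). The gripper opens to 85 mm and grips with 20 to 120 N. Pads are 22 mm wide; open, the fingers measure 114 mm over their backs; the gripper's body (76 mm by 85 mm) begins 54 mm behind the grasp point. The pads swing forward as they close: fully open they stand 13 mm farther back than shut.
Start: joints at [-1.279, 0.3, 1.521, -0, 1.321, -0.067], TCP at [193.126, -514.968, 250.281] pointing down, gripper open.
Joint ranges: [-3.03, 3.03], [-0.79, 2.21], [0.23, 2.52], [-1.04, 4.18], [0, 3.07], [-2.55, 2.55]. Speed limits (rad/s): [2.22, 2.22, 2.57, 3.14, 3.14, 3.14].

## Interface

Orientations are given as a unit quaternion [w, x, y, z].
In Python, from rig import bot gives the robot as it stands. Calls block until the motion is done:
- bot.move_to(position, orientation): joint-space move of the TCP to a pose.
- bot.servo_line(position, attitude=None, speed=150, until_force=None): straight line of the TCP; attitude=None keeps the orientation; speed is the mean speed in mm/s. With until_force (N) it stops when the force on the tool has changed by that much, and returns True; else False.
- bot.move_joints(angles): joint-space move.
- bot.move_gripper(opening, grip_force=None): finger opening in mm; grip_force is the grip in N (None keeps the last); returns when the fingers have stopped.
- bot.dwell(seconds).
- bot.ik(position, orientation): joint angles nearest the present ones, or None.
- bot.read_state(): the state.
- bot.read_camera(name): name is "side" or "top" or "wrist"; returns a dict with "image" (480x640x3 uint8, blue, green, red), "depth" (480x640 float32, mm along the optical axis (not along the pixel's ray), 0 where there is no reading), "fovy" (degrees; the focal length in pixels is half the picture's height over the tangent of half this angle, whatever the lens; pixels are square), "cx", "cy" (the principal point, pixels), "eye" and "attitude" of the camera in the world; the wrist camera has in their place "mount" (4x4, takes a point from camera to tool coordinates, whose origin is the TCP and whose axes are the flange's). Camera axes: x right, y down, z forward; pixel columns grow to the right and rows downward; lengths in mm; the calibration is good to about 2 mm. A picture is of the moment at which its call begins: read the wrist's pose just before it.
A pose or a line that the arm cannot do raises bot.MotionError and nothing moves.
- bot.finish_job(): hands the job in; it is judged then, once.
The state is a dict: "clock": time; "joint_positions": joint angles; "qvel": joint speeds; "effort": joint torques, N m; "ee_pos": TCP position; "tool_rot": TCP orientation; "ft_force": force on the tool from outside, world axes, zero at the start; "moment": the same for the moment, N m; "grip_width": finger opening in mm; "grip_force": force on a finger pad.
Only numpy, scipy, OpenCV 4.12 (cv2) and the standard library are available. Lean on these libraries where they do the work, as an engineer would, in place of code of your own. Each camera call takes 0.05 s, during which the arm holds its last target. There are 200 camera calls.

## Task

Take the hook from its stand and use it to fish the flat steel plate (the one without the round boss) out of its deep, narrow bin compartment by the slot: lift the slotted end first so that the plate tilts up, without the gripper touching the plate. Lay the plate down gently, flat, centred and square on the steel block, right way up, with the slotted end sticking out over the block's edge that faces away from the robot just far enough that the slot is clear of the block, then hang the hook back on its stand. Leave the bossed plate where it is and do not disturb the loose things around.

Things in the scene. Friction and masses are not known exactly. Their poses are not given: they have to be found in the camera images.
- bin: Fixed clear bin, outside 156 (x) x 110 (y) x 80 mm high, walls and floor 4 mm. A 6 mm wall along x makes two compartments, 148 x 48 mm inside, centred at y = +27 and -27 mm. Ribs 8 mm wide, 18 mm high cross the floor at x = -45 and +5 mm; on them lie the plates, undersides 22 mm above the bench, an 18 mm gap below. Origin: centre of underside; x points roughly away from the robot.
- flat_mid (a point): Centre (half-way up) of the flat plate: loose steel, 120 (x) x 40 (y) x 5 mm, about 160 g, lying lengthwise in one compartment. A slot 36 (x) x 24 (y) mm goes through it from x = +14 to +50 mm, central in y, leaving a 10 mm bridge at the +x end, which is the end farther from the robot. z: normal of the upper face. Centre of mass at x = -7 mm.
- flat_slot (a point): Centre of the flat plate's slot, 32 mm to +x of the plate's centre; same axes as the plate.
- bossed_mid (a point): Centre (half the thickness up) of the bossed plate: same outline, thickness and slot as the flat plate, but with a round steel boss 28 mm across on its upper face at x = -25 mm (25 mm high in all, with a small dark stud). It lies in the other compartment in the same way.
- hook_grip (a point): Centre of the handle of the hook (120 g), which hangs upright on its stand, on the shank's axis. Handle: black block 22 x 22 mm, reaching 25 mm up and down from here. Under it a round collar 34 mm across, 6 mm thick (underside 31 mm below here), then an 8 x 8 mm steel shank down to the foot. x points along the foot, z up.
- hook_foot (a point): Point on the hook's shank axis at the underside of its foot, 117 mm below the handle's centre. The foot is a flat level bar 14 mm wide (y), 6 mm thick, from x = -4 to x = +22 mm, whose last 4 mm (x = 18 to 22) rise 4 mm more as a lip, 10 mm high in all. Same axes as the handle.
- stand: Fixed steel hook stand. Two level prongs 10 mm wide, 8 mm thick, tops 120 mm high, leave a slot 16 mm wide along x, open at the front (x = -18 mm, robot side), up to a post at x = 40 to 54 mm, 120 mm high. Base plate 12 mm high, x = -20 to 80, 80 mm wide. Origin: on the bench under the hung hook's shank. The collar rests on the prongs (handle centre 151 mm up), foot to +x.
- block: Fixed dark steel block 110 (x) x 70 (y) x 40 mm high. Origin: centre of its underside; x points roughly away from the robot, so the edge for the overhang is at x = +55 mm. With the plate's centre at x = +45 mm the slot is clear of that edge by 4 mm and the plate is stable.
- ferrule_mid (a point): Bystander: turned steel fitting, 52 mm across, 84 mm high, standing loose; this point is half-way up its axis.
- grease_mid (a point): Bystander: amber bottle with a black cap, 56 mm across, 150 mm high, standing loose; this point is half-way up its axis.
- impeller_mid (a point): Bystander: aluminium pump impeller lying loose, 76 mm across, hub to 32 mm high; this point is half-way up its axis.
Mind the look-alikes: they are no part of the job. Leave any blue look-alike of the stand alone.

How it is judged:
By the outcome, as a careful person would: the job done as asked, in the order asked, and still so for the second after the job is handed in, with the robot touching nothing.
It also fails if it takes over 72 s, if anything falls off the work surface, if the arm or the gripper's body presses on something with over 40 N, if the wrist force passes 120 N, or if a joint passes its speed limit or range.

## Working session

There is one attempt and no reset: what is moved stays moved. The work goes in short steps, each a Python script; the robot and the scene stay as the last script left them, time stands still between calls to the robot, and variables do not carry over. Pictures are saved under pics/ and viewed, at most 11 in all, crops included, and the job is handed in when it is done.

```bash
ls; mkdir -p pics; cat > h.py <<'E'
import numpy as np, cv2
from rig import bot
from scipy.spatial.transform import Rotation as R
def rot(q): return R.from_quat([q[1],q[2],q[3],q[0]])
def quat(r): x,y,z,w=r.as_quat(); return [w,x,y,z]
def cam(name):
    s=bot.read_state(); c=bot.read_camera(name)
    f=240/np.tan(np.radians(c['fovy'])/2)
    if 'mount' in c:
        M=np.array(c['mount']); T=np.eye(4); T[:3,:3]=rot(s['tool_rot']).as_matrix(); T[:3,3]=s['ee_pos']; T=T@M
    else:
        T=np.eye(4); a=np.array(c['attitude']); T[:3,:3]=a if a.shape==(3,3) else rot(a).as_matrix(); T[:3,3]=c['eye']
    return dict(img=c['image'],depth=c['depth'],f=f,cx=c['cx'],cy=c['cy'],T=T)
def ray(c,u,v):
    d=c['T'][:3,:3]@np.array([(u-c['cx'])/c['f'],(v-c['cy'])/c['f'],1]); return c['T'][:3,3],d
def plane(c,u,v,z):
    o,d=ray(c,u,v); return o+d*(z-o[2])/d[2]
def cloud(c):
    v,u=np.mgrid[:480,:640]; z=c['depth']
    P=np.stack([(u-c['cx'])/c['f']*z,(v-c['cy'])/c['f']*z,z],-1)
    W=P@c['T'][:3,:3].T+c['T'][:3,3]; W[z<=0]=np.nan; return W
def proj(c,p):
    q=c['T'][:3,:3].T@(np.array(p)-c['T'][:3,3]); return q[:2]/q[2]*c['f']+[c['cx'],c['cy']]
E
python3 - <<'E'
from h import *
import pickle
for n in ['top','side']:
    c=cam(n); pickle.dump(c,open(n+'.pkl','wb')); cv2.imwrite(f'pics/{n}0.png',c['img']); print(n,c['T'].round(3),c['f'],c['cx'],c['cy'])
print(bot.read_state())
E
```

```text
pics
top [[ 1.500000e-02 -9.870000e-01  1.630000e-01  3.462790e+02]
 [-9.990000e-01 -1.000000e-02  3.300000e-02  3.739300e+01]
 [-3.100000e-02 -1.630000e-01 -9.860000e-01  1.193566e+03]
 [ 0.000000e+00  0.000000e+00  0.000000e+00  1.000000e+00]] 493.7365797936058 318.7207103433361 241.5143108674251
side [[-8.23000e-01 -3.68000e-01  4.34000e-01  1.07866e+02]
 [-5.68000e-01  5.43000e-01 -6.18000e-01  6.27821e+02]
 [-8.00000e-03 -7.55000e-01 -6.56000e-01  7.43836e+02]
 [ 0.00000e+00  0.00000e+00  0.00000e+00  1.00000e+00]] 454.56318529390677 309.116557440089 245.50494141564295
{'clock': 0.1, 'joint_positions': array([-1.27861316e+00,  3.00439410e-01,  1.52152029e+00,  3.39328985e-05,
        1.32070972e+00, -6.66106441e-02]), 'qvel': array([ 0.00042015, -0.00137102, -0.00204344,  0.00054129, -0.00228908,
       -0.00013649]), 'effort': array([ 1.21753365e-03, -5.44380820e+01, -3.62369049e+01, -8.48604259e-05,
        3.05104702e-03,  6.86823023e-05]), 'ee_pos': array([ 193.07339539, -514.7936903 ,  249.76440647]), 'tool_rot': array([-5.36812661e-04,  9.83952094e-01,  1.78432025e-01, -4.42616574e-05]), 'ft_force': array([-0.56618413, -0.07828152,  0.23939822]), 'moment': array([ 0.0069569 ,  0.00797207, -0.01985998]), 'grip_force': 0.0, 'grip_width': 85.25521323416196}
```

View pics/top0.png

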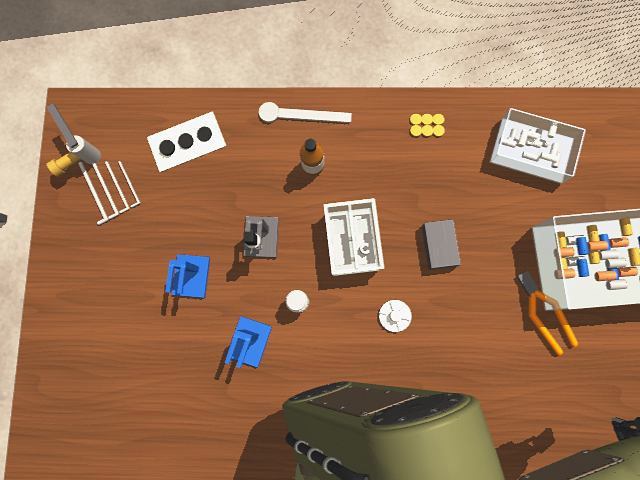

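View pics/side0.png

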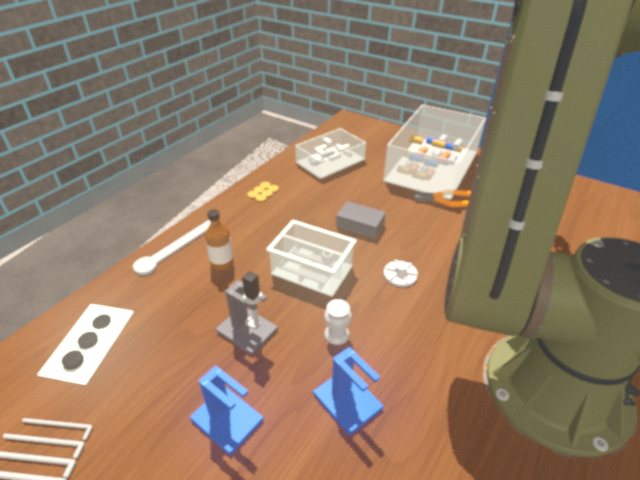

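The top view shows the grey stand with the black-handled hook at about (255,238). The blue look-alikes are at (188,277) and (248,342). The bin is at (353,237): the bossed plate is in its right compartment (boss at 364,248), the flat plate in its left one. The block is at (441,245), the ferrule at (297,300), the impeller at (395,316) and the grease bottle at (312,155). The side view agrees, with the grey stand at (247,315) and the bin at (312,258).

Candidates for the hook's stand are the grey one at (257,238) and the blue ones at (188,277) and (248,342), so I choose the grey one. Candidates for the plate are the left compartment (345,240) and the right one with the boss (366,240), so I choose the left. I'll check both close up with the wrist camera.

```bash
python3 - <<'E'
from h import *
import pickle
t=pickle.load(open('top.pkl','rb')); W=cloud(t)
for n,u,v,z in [('stand',262,238,12),('handle',250,240,176),('bin',353,237,80),('block',441,238,40),('ferr',297,298,84),('imp',395,316,32),('grease',311,146,150)]:
    print(n,plane(t,u,v,z).round(1),W[v,u].round(1))
c=cam('wrist'); M=bot.read_camera('wrist')['mount'];print(np.round(M,3),c['f'])
# views
tgt={'bin':plane(t,353,237,80),'stand':plane(t,257,238,120),'block':plane(t,441,238,40)}
for n,p in tgt.items():
    for yaw in (0,np.pi):
      for zz in (400,350,300):
        q=quat(R.from_euler('z',yaw)*R.from_quat([1,0,0,0]))
        Rm=rot(q).as_matrix(); off=Rm@np.array(M)[:3,3]; ax=Rm@np.array(M)[:3,2]
        # place so optical axis hits p
        cz=zz+off[2]; cpos=p-ax*(p[2]-cz)/ax[2]*1.0
        pos=cpos-off; pos[2]=zz
        print(n,yaw,zz,pos.round(0),bot.ik(list(pos),q) is not None)
E
```

```text
stand [549.  215.9  12. ] [549.4 216.2   9.8]
handle [516.3 216.3 176. ] [516.6 216.6 174.2]
bin [541.6  -3.2  80. ] [541.5  -3.1  80.8]
block [ 548.3 -211.4   40. ] [ 548.8 -212.    37. ]
ferr [401.  121.7  84. ] [400.9 121.5  86. ]
imp [ 365.2 -102.7   32. ] [ 365.3 -103.    29.6]
grease [733.2  93.  150. ] [733.1  93.  150.1]
[[   0.      -0.966   -0.259   64.129]
 [   1.       0.      -0.      -0.239]
 [   0.      -0.259    0.966 -123.759]
 [   0.       0.       0.       1.   ]] 338.02300941786206
bin 0 400 [596.  -4. 400.] True
bin 0 350 [583.  -3. 350.] True
bin 0 300 [570.  -3. 300.] True
bin 3.141592653589793 400 [487.  -3. 400.] True
bin 3.141592653589793 350 [500.  -3. 350.] True
bin 3.141592653589793 300 [514.  -3. 300.] True
stand 0 400 [574. 210. 400.] True
stand 0 350 [561. 210. 350.] True
stand 0 300 [548. 210. 300.] True
stand 3.141592653589793 400 [486. 211. 400.] True
stand 3.141592653589793 350 [500. 211. 350.] True
stand 3.141592653589793 300 [513. 211. 300.] True
block 0 400 [ 614. -212.  400.] True
block 0 350 [ 600. -212.  350.] True
block 0 300 [ 587. -212.  300.] True
block 3.141592653589793 400 [ 483. -211.  400.] True
block 3.141592653589793 350 [ 496. -211.  350.] True
block 3.141592653589793 300 [ 510. -211.  300.] True
```

```bash
python3 - <<'E'
from h import *
import pickle
M=np.array(bot.read_camera('wrist')['mount']); q=[0,1,0,0]
def view(p,zz,dy,name):
    Rm=rot(q).as_matrix(); off=Rm@M[:3,3]; ax=Rm@M[:3,2]
    pos=p-ax*(p[2]-zz-off[2])/ax[2]-off; pos[2]=zz; pos[1]+=dy
    bot.move_to(list(pos),q); bot.dwell(0.25)
    c=cam('wrist'); pickle.dump(c,open(name+'.pkl','wb')); return c
out=[]
for n,p,z in [('block',[548,-211,40],190),('bin',[541,-3,60],200),('stand',[545,215,100],290)]:
    for i,dy in enumerate((-30,30)): out.append(view(np.array(p,float),z,dy,f'{n}{i}')['img'])
a=np.hstack([cv2.resize(out[2],(400,300)),cv2.resize(out[4],(400,300))]); b=np.hstack([cv2.resize(out[1],(400,300)),cv2.resize(out[5],(400,300))])
cv2.imwrite('pics/w1.png',np.vstack([a,b])); print(bot.read_state()['clock'])
E
```

```text
6.1833
```

View pics/w1.png

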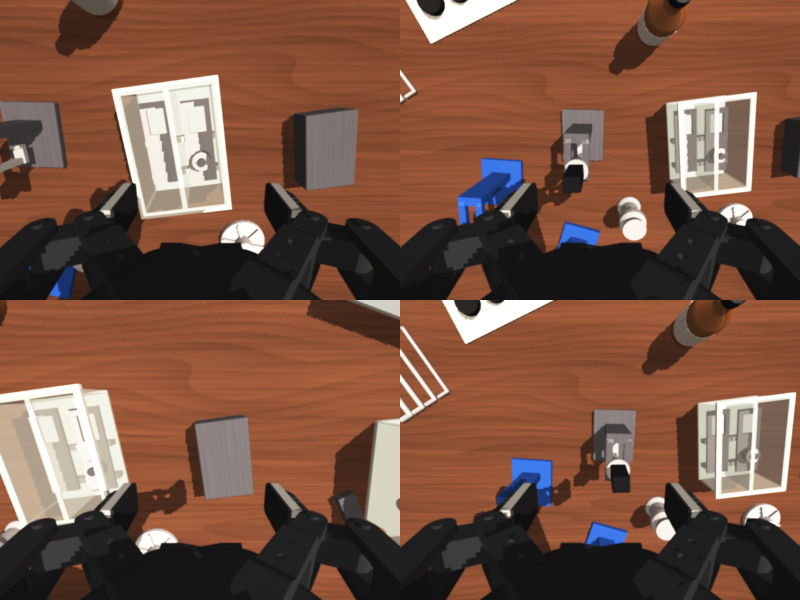

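Top-left is the bin view. The flat plate is in the left compartment with its slot near full-resolution (251,194), and the boss at (318,256) is in the right one. The block shows at about (357,730 − 600 offset) in the bottom-left panel. In the right-hand panels the grey stand is at about (580,135) and (613,435), with the black handle toward the robot. The blue stands are separate.

```bash
cat > meas.py <<'E'
from h import *
import pickle
L=lambda n:pickle.load(open(n+'.pkl','rb'))
def rect(m,c,z):
    cs,_=cv2.findContours(m.astype(np.uint8),cv2.RETR_EXTERNAL,cv2.CHAIN_APPROX_NONE)
    k=max(cs,key=cv2.contourArea).reshape(-1,2)
    P=np.array([plane(c,u,v,z)[:2] for u,v in k]); r=cv2.minAreaRect(P.astype(np.float32))
    (x,y),(w,h),a=r
    if w<h: w,h,a=h,w,a+90
    a=(a+90)%180-90
    return np.round([x,y,w,h,a],1)
def tri(cs,uvs):
    A=np.zeros((3,3));b=np.zeros(3)
    for c,(u,v) in zip(cs,uvs):
        o,d=ray(c,u,v); d/=np.linalg.norm(d); Q=np.eye(3)-np.outer(d,d); A+=Q;b+=Q@o
    return np.linalg.solve(A,b)
E
python3 - <<'E'
from meas import *
def near(W,p,r): return (abs(W[...,0]-p[0])<r)&(abs(W[...,1]-p[1])<r)
ms={}
for n,p,r,lo,hi in [('block',(548,-211),80,33,47),('bin',(541,-3),105,74,86),('bin',(541,-3),100,22,31),('stand',(545,215),70,6,18),('stand',(535,215),60,112,128),('stand',(516,216),30,168,184)]:
    cen=[];cs=[]
    for i in (0,1):
        c=L(n+str(i)); W=cloud(c); Z=W[...,2]
        m=near(W,p,r)&(Z>lo)&(Z<hi); zm=np.median(Z[m])
        print(n,i,lo,'n',m.sum(),'z',zm.round(1), rect(m,c,(40 if lo==33 else 80 if lo==74 else 27 if lo==22 else 12 if lo==6 else 120 if lo==112 else 176)))
        cv2.imwrite(f'm_{n}{i}_{lo}.png',m*255)
        v,u=np.nonzero(m); cen.append((u.mean(),v.mean())); cs.append(c)
    if lo!=22 and lo!=6: print('   tri',tri(cs,cen).round(1))
# composite: bin0 crop, stand1 crop, masks
A=L('bin0')['img'][110:360,160:400]; B=L('stand1')['img'][150:320,290:430]
D=(np.nan_to_num(cloud(L('bin0'))[...,2])*3).clip(0,255).astype(np.uint8)[110:360,160:400]
f=lambda im,w,h:cv2.resize(im,(w,h),interpolation=cv2.INTER_CUBIC)
cv2.imwrite('pics/c1.png',np.hstack([f(A,400,416),f(B,343,416)]))
E
```

```text
block 0 33 n 10159 z 40.2 [ 535.5 -215.7  110.    69.5    7.7]
block 1 33 n 10196 z 40.2 [ 535.6 -215.2  110.2   69.5    7.6]
   tri [ 538.5 -215.2   38. ]
bin 0 74 n 10330 z 80.1 [543.6  -4.9 164.2 118.1   7.4]
bin 1 74 n 9628 z 80.1 [543.6  -4.9 164.2 118.1   7.4]
   tri [555.6  -2.5  78.9]
bin 0 22 n 9414 z 27.2 [545.7 -31.7 150.3  48.7   7.3]
bin 1 22 n 9738 z 27.2 [546.3 -35.2 150.5  43.9   7.3]
stand 0 6 n 3267 z 12.2 [552.8 218.   99.9  79.6  -1.5]
stand 1 6 n 3265 z 12.2 [552.8 218.3  99.9  79.7  -1.5]
stand 0 112 n 1927 z 120.4 [541.3 218.5  73.4  36.4  -1.7]
stand 1 112 n 1931 z 120.5 [541.4 218.7  73.3  36.3  -1.5]
   tri [547.5 218.6 107.7]
stand 0 168 n 862 z 176.0 [ 5.252e+02  2.183e+02  2.370e+01  2.260e+01 -1.000e-01]
stand 1 168 n 863 z 176.0 [525.3 219.1  24.6  22.1   0.7]
   tri [523.5 218.8 172.1][ WARN:0@0.165] global loadsave.cpp:1063 imwrite_ Unsupported depth image for selected encoder is fallbacked to CV_8U.
```

View pics/c1.png

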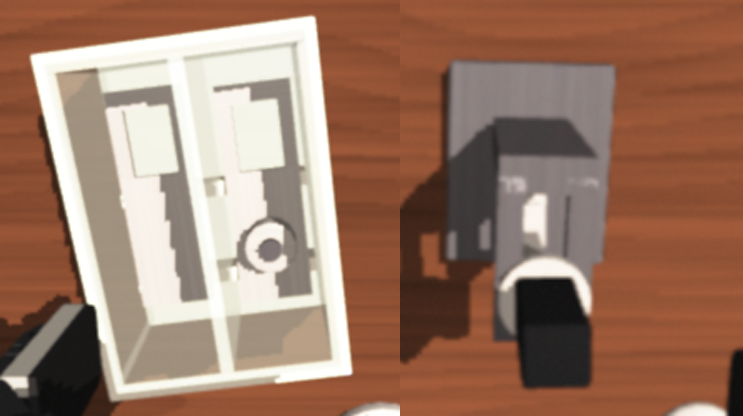

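The close crop shows the flat plate in the left compartment, its slot a pale rectangle at about (150,140). The right plate has the boss at (268,247). The right half shows the grey stand with the black-handled hook, its white collar on the prongs. So the choice is confirmed.

```bash
python3 - <<'E'
from meas import *
o=np.array([543.6,-4.9]); a=np.radians(7.4); Rb=np.array([[np.cos(a),np.sin(a)],[-np.sin(a),np.cos(a)]])
cc=[];cs=[]
for n in ('bin1','bin0'):
    c=L(n); W=cloud(c); B=(W[...,:2]-o)@Rb.T; Z=W[...,2]
    m=(Z>24.5)&(Z<30)&(B[...,1]>5)&(B[...,1]<49)&(abs(B[...,0])<72)
    m=cv2.morphologyEx(m.astype(np.uint8),cv2.MORPH_OPEN,np.ones((3,3)))
    print(n,m.sum(),np.median(Z[m>0]),rect(m,c,27))
    k,h=cv2.findContours(m,cv2.RETR_CCOMP,cv2.CHAIN_APPROX_NONE)
    for q,hh in zip(k,h[0]):
        if hh[3]>=0 and cv2.contourArea(q)>150:
            f=np.zeros_like(m); cv2.drawContours(f,[q],-1,1,-1); f&=(1-m)
            M=cv2.moments(f,True);uv=(M['m10']/M['m00'],M['m01']/M['m00']);p=plane(c,*uv,27)
            print('  hole',rect(f,c,27),p.round(1),(Rb@(p[:2]-o)).round(1)); cc.append(uv);cs.append(c)
    P=W[m>0]; print('  binframe ext',[np.percentile(B[m>0][:,i],[.5,99.5]).round(1) for i in (0,1)])
if len(cs)==2: print('slot tri',tri(cs,cc))
E
```

```text
bin1 4674 27.250543678520984 [543.2  23.9 120.2  40.    6.9]
  hole [575.1  27.7  35.6  23.8   6.8] [575.6  27.7  27. ] [35.9 28.2]
  binframe ext [array([-56.,  63.]), array([ 8.7, 48.5])]
bin0 4203 27.264358974789616 [543.   25.4 120.1  37.1   6.9]
  hole [575.2  27.6  35.6  23.4   6.7] [575.6  27.6  27. ] [35.9 28.1]
  binframe ext [array([-56.1,  62.8]), array([12.1, 48.5])]
slot tri [575.49374548  27.72482046  26.20231211]
```

```bash
cat >> h.py <<'E'
def Q(deg): return quat(R.from_euler('z',deg,degrees=True)*R.from_quat([1,0,0,0]))
def ax(deg): a=np.radians(deg); return np.array([np.cos(a),np.sin(a),0])
def ay(deg): a=np.radians(deg); return np.array([-np.sin(a),np.cos(a),0])
HK=np.array([523.5,218.9,151.]); SY=-1.5
PC=np.array([543.2,23.9,0]); PY=6.9
BC=np.array([535.5,-215.5,0]); BY=7.6
def st():
    s=bot.read_state(); return round(s['clock'],1),np.round(s['ee_pos'],1),np.round(s['ft_force'],1),round(s['grip_width'],1),round(s['grip_force'],1)
E
python3 - <<'E'
from h import *
bot.move_gripper(55)
bot.move_to(list(HK+[0,0,60]),Q(SY))
print(bot.servo_line(list(HK),speed=120,until_force=15),st())
bot.move_gripper(15,grip_force=70); print(st())
bot.servo_line(list(HK+[0,0,6]),speed=40); print(st())
p=HK+[0,0,6]-55*ax(SY); bot.servo_line(list(p),speed=120)
bot.servo_line([p[0],p[1],260],speed=200); print(st())
p=PC+23*ax(PY); bot.move_to([p[0],p[1],235],Q(PY)); bot.servo_line([p[0],p[1],165],speed=120); bot.dwell(.2); print(st())
c=cam('wrist'); cv2.imwrite('pics/ins.png',c['img'])
E
```

```text
False (7.7, array([524.1, 219.2, 151.9]), array([ 0.2, -0.1,  0. ]), 54.8, 0.0)
(8.1, array([523.9, 219. , 151.9]), array([-0.5, -0.3,  6.2]), 21.1, 68.7)
(8.4, array([523.5, 218.9, 157.2]), array([-0.1,  0. , -1.5]), 20.9, 68.4)
(9.7, array([468.4, 220.1, 258.7]), array([-0.5,  0.5, -1.3]), 21.3, 68.4)
(11.5, array([566.3,  26.7, 165.8]), array([ 0. , -0.8, -0.9]), 21.3, 68.4)
```

View pics/ins.png

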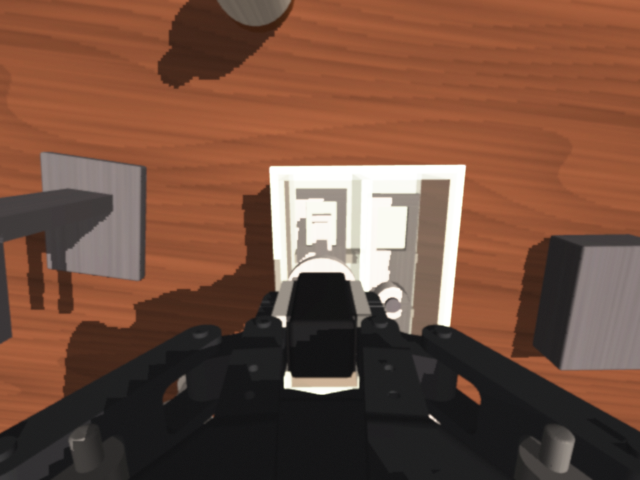

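The picture shows the hook in the jaws with its foot tip at (320,215). It sits centrally over the slot of the flat plate (columns 305–337), so I insert it.

```bash
python3 - <<'E'
from h import *
p=PC+23*ax(PY)
print(bot.servo_line([p[0],p[1],125.5],speed=50,until_force=6),st())
z=bot.read_state()['ee_pos'][2]
if z<128:
    p2=PC+44*ax(PY)   # bridge (50..60) between shank face 48 and lip 62
    print(bot.servo_line([p2[0],p2[1],125.5],speed=40,until_force=6),st())
    print(bot.servo_line([p2[0],p2[1],133.5],speed=25),st())
    bot.dwell(.15);print(st())
    # foot top at 6+F ; F=133.5-117.5=16 => foot top 22 : contact. small lift
    print(bot.servo_line([p2[0],p2[1],145.5],speed=30),st()); bot.dwell(.15);print(st())
    c=cam('wrist'); cv2.imwrite('pics/lift.png',c['img'])
E
```

```text
False (12.5, array([566.2,  26.7, 125.8]), array([ 0.4,  0.2, -1. ]), 21.3, 68.4)
False (13.1, array([586.8,  29.2, 125.3]), array([ 0.5,  0.1, -1.6]), 21.4, 68.4)
False (13.6, array([586.9,  29.2, 133.7]), array([-0.8,  0.9, -1.6]), 20.7, 68.4)
(13.8, array([586.8,  29.2, 133.4]), array([-0.1,  0.1, -1.9]), 21.3, 68.4)
False (14.3, array([586.9,  29.2, 145.6]), array([-0. ,  0.6, -2.1]), 21.4, 68.4)
(14.5, array([586.9,  29.2, 145.3]), array([-0.6,  0.2, -1.6]), 21.7, 68.4)
```

View pics/lift.png

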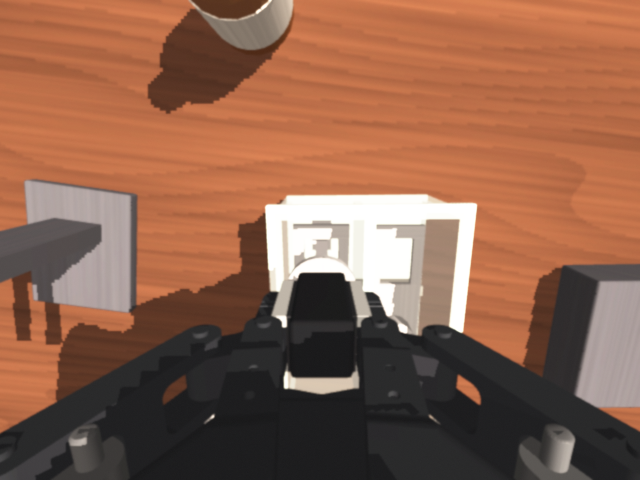

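The foot tip at (320,237) is now under the plate's far edge, at row 225. I'll check the tilt by depth and then continue the arc.

```bash
python3 - <<'E'
from h import *
c=cam('wrist'); W=cloud(c); A=(W[...,:2]-PC[:2])
X=A@ax(PY)[:2]; Y=A@ay(PY)[:2]
for x0 in range(44,72,3):
    m=(abs(X-x0)<1.5)&(abs(Y)<19)&(abs(Y)>8); z=W[...,2][m]; print(x0,m.sum(),np.round(np.nanpercentile(z,[10,50,90]),1) if m.sum() else '')
E
```

```text
44 318 [ 37.8 168.8 171.6]
47 346 [ 38.  168.6 172.2]
50 582 [ 38.6 163.8 170.4]
53 3019 [125.  158.1 206. ]
56 1876 [114.4 174.1 190. ]
59 6300 [195.1 207.1 214.7]
62 7664 [219.4 224.8 228.8]
65 83 [223.5 226.8 228.7]
68 0 
71 115 [79.4 80.3 80.9]
```

```bash
python3 - <<'E'
from h import *
for th in (18,32,46,60,74):
    t=np.radians(th); x=-52+102*np.cos(t)-(6+4*np.sin(t)); p=PC+x*ax(PY); p[2]=133.7+102*np.sin(t)
    bot.servo_line(list(p),speed=75); print(th,st())
p[2]=285; bot.servo_line(list(p),speed=70); print(st())
p[2]=350; bot.servo_line(list(p),speed=120); bot.dwell(.3); print(st())
c=cam('side'); cv2.imwrite('pics/up.png',cv2.resize(c['img'][100:420,150:500],(700,640))[:600])
E
```

```text
18 (15.0, array([580.8,  28.4, 165.9]), array([ 0.2, -0.2, -0.5]), 21.4, 68.4)
32 (15.5, array([569.4,  27.1, 188.2]), array([-0.3, -0.1, -2.1]), 21.2, 68.4)
46 (16.0, array([553.1,  25.1, 207.5]), array([-1.4,  0.3, -2.1]), 21.1, 68.4)
60 (16.4, array([532.9,  22.6, 222.2]), array([ 0.5, -1.2, -2.2]), 21.1, 68.4)
74 (16.9, array([509.8,  19.8, 231.9]), array([-0.1, -0.1, -2. ]), 21.4, 68.4)
(17.8, array([509.5,  19.8, 284.5]), array([ 0.2, -0.1, -2.5]), 21.2, 68.4)
(18.8, array([509.7,  19.8, 349.6]), array([ 0.5, -0.4, -3.5]), 21.1, 68.4)
```

View pics/up.png

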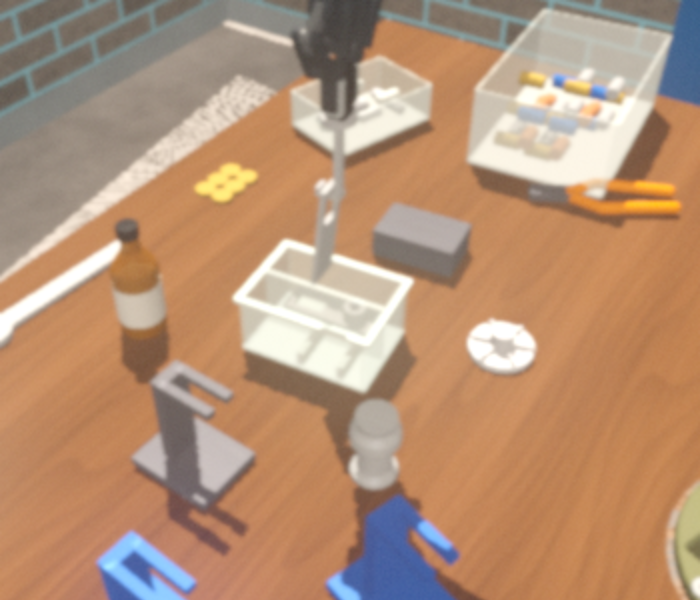

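The side view shows the plate hanging from the hook, from (330,185) to (320,275), clear above the bin. The bossed plate is still in place and the bystanders are undisturbed.

```bash
python3 - <<'E'
from h import *
def go(x,z,sp): p=BC+x*ax(BY); p[2]=z; bot.servo_line(list(p),Q(BY),speed=sp)
go(-35,345,130); bot.dwell(.4)
go(-35,272,90); bot.dwell(.5); print(st())
go(-35,264,30)
go(-15.4,260.5,30); print(st())
for th in (77,68):
    t=np.radians(th); go(-15+110*np.cos(t)-(6+4*np.sin(t)),151.7+110*np.sin(t),40); print(th,st())
c=cam('side'); cv2.imwrite('pics/tilt.png',cv2.resize(c['img'][60:300,250:500],(600,576)))
E
```

```text
(22.7, array([ 500.8, -220.1,  272. ]), array([ 0.2, -0.1, -2.2]), 21.2, 68.5)
(24.0, array([ 520.2, -217.6,  260.5]), array([-0.8, -0.4, -1.4]), 21.6, 68.5)
77 (24.5, array([ 535.5, -215.4,  258.8]), array([-1.2, -0.7, -2.3]), 21.2, 68.5)
68 (25.1, array([ 551.9, -213.3,  253.6]), array([ 0.7,  0.1, -2.1]), 21.6, 68.5)
```

View pics/tilt.png

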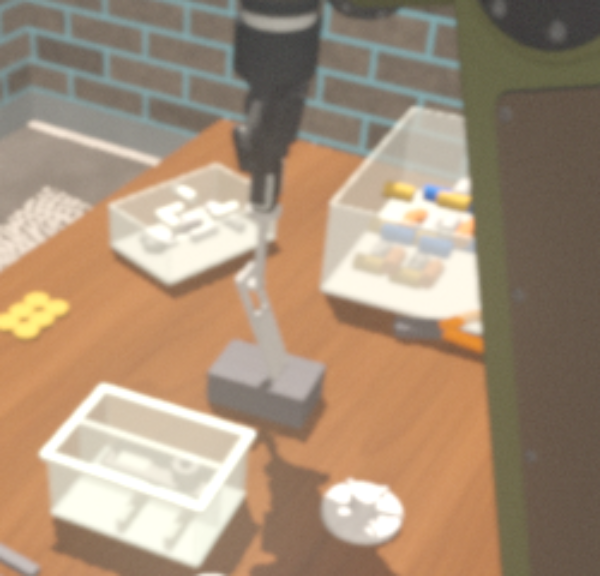

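The plate's tail stands on the block at (275,375) and its slot end at (250,280) leans away from the robot, which is the right way. I continue the arc down.

```bash
cat > pl.py <<'E'
from h import *
def go(x,z,sp,y=0,**k): p=BC+x*ax(BY)+y*ay(BY); p[2]=z; return bot.servo_line(list(p),Q(BY),speed=sp,**k)
def platelook(name=None):
    from meas import rect
    r=[]
    for cn in ('wrist','top'):
        c=cam(cn); W=cloud(c); Z=W[...,2]; A=W[...,:2]-BC[:2]; X=A@ax(BY)[:2]; Y=A@ay(BY)[:2]
        tol=1.6 if cn=='wrist' else 2.0
        m=(abs(Z-45)<tol)&(abs(Y)<45)&(X>-60)&(X<125)
        if m.sum()<50: print(cn,'none'); continue
        if cn=='wrist' and name: cv2.imwrite(name,c['img'])
        q=rect(m,c,45); d=np.array(q[:2])-BC[:2]
        print(cn,m.sum(),q,'blockframe',(d@ax(BY)[:2]).round(1),(d@ay(BY)[:2]).round(1),'X',np.percentile(X[m],[.5,99.5]).round(1),'Y',np.percentile(Y[m],[.5,99.5]).round(1),'z end',[np.median(Z[m&(X>a)&(X<b)]).round(1) if (m&(X>a)&(X<b)).sum()>3 else None for a,b in ((-15,15),(15,45),(95,106))])
    print(st())
E
python3 - <<'E'
from pl import *
for th in (55,42,30,19,9,3):
    t=np.radians(th); go(-15+110*np.cos(t)-(6+4*np.sin(t)),151.7+110*np.sin(t),55 if th>15 else 35); print(th,st())
go(89,152,15); bot.dwell(.2)
platelook('pics/lay.png')
E
```

```text
55 (25.8, array([ 574. , -210.3,  241.6]), array([-0.5, -0.8, -2.4]), 21.3, 68.5)
42 (26.4, array([ 593.1, -207.8,  225.2]), array([-1. ,  0.5, -2.5]), 21.2, 68.5)
30 (26.9, array([ 607.1, -205.9,  206.5]), array([-0.6,  0.2, -1.9]), 21.5, 68.5)
19 (27.5, array([ 616.5, -204.6,  187.2]), array([ 0. , -0.6, -2.2]), 21.5, 68.5)
9 (28.2, array([ 621.7, -204. ,  168.9]), array([-0.4,  0.9, -2.3]), 21.1, 68.5)
3 (28.7, array([ 623.3, -203.8,  157.2]), array([ 0.3, -0.1, -1.4]), 21.2, 68.5)
wrist 146 [ 642.8 -195.5   27.8    2.1  -82.4] blockframe 109.0 5.6 X [ 78.  110.2] Y [-17.3  19. ] z end [None, None, np.float64(44.4)]
top none
(29.5, array([ 623.7, -203.7,  152.1]), array([-0.2,  0.6, -2.1]), 21.1, 68.5)
```

View pics/lay.png

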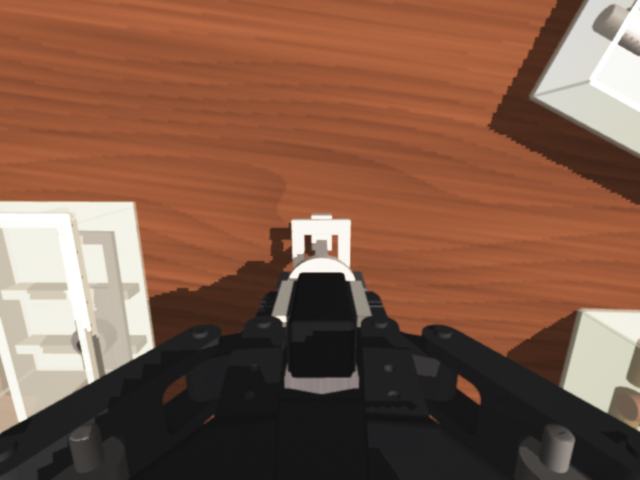

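The white bridge end spans columns 293–350 and row 222 onward, with the lip protruding at (321,217). The lip's top is at plate height, so I measure the plate's edge away from it.

```bash
python3 - <<'E'
from pl import *
c=cam('wrist'); W=cloud(c); Z=W[...,2]; A=W[...,:2]-BC[:2]; X=A@ax(BY)[:2]; Y=A@ay(BY)[:2]
m=(Z>38)&(Z<60)&(abs(Y)<40)&(X>75)&(X<120)&((Y>8.5)|(Y<-8.5))
print(m.sum()); P=np.c_[X[m],Y[m],Z[m]]
for s in (1,-1):
    k=P[P[:,1]*s>0]; print(s,len(k),[k[:,i].min().round(1) for i in range(3)],[k[:,i].max().round(1) for i in range(3)],'endX',np.percentile(k[:,0],98).round(1))
    for a in range(80,112,4):
        q=k[(k[:,0]>=a)&(k[:,0]<a+4)]
        if len(q): print('  ',a,len(q),np.median(q[:,2]).round(1),q[:,1].min().round(1),q[:,1].max().round(1))
E
```

```text
1200
1 603 [np.float64(75.2), np.float64(9.0), np.float64(43.7)] [np.float64(108.3), np.float64(20.2), np.float64(50.9)] endX 108.2
   80 64 48.6 12.0 19.9
   84 65 48.5 12.0 19.8
   88 69 48.8 12.0 19.6
   92 64 48.7 12.1 19.6
   96 81 48.9 9.1 20.2
   100 96 49.2 9.0 20.2
   104 99 49.1 9.0 20.0
   108 23 46.4 9.0 19.4
-1 597 [np.float64(75.3), np.float64(-19.9), np.float64(43.6)] [np.float64(108.5), np.float64(-8.7), np.float64(50.9)] endX 108.3
   80 68 48.4 -19.7 -11.9
   84 63 48.5 -19.6 -11.9
   88 67 48.6 -19.5 -11.9
   92 64 48.9 -19.4 -11.9
   96 79 48.9 -19.3 -8.8
   100 96 49.1 -19.9 -8.8
   104 91 49.4 -19.8 -8.7
   108 33 48.7 -19.6 -8.7
```

The bridge's outer edge ended at x = 108.3 and rides on the lip, because the plate lies about 3 mm too far out. I'll lower it flat, engage the lip outside the bridge, pull it back gently, and check.

```bash
cat >> pl.py <<'E'
def edge():
    c=cam('wrist'); W=cloud(c); Z=W[...,2]; A=W[...,:2]-BC[:2]; X=A@ax(BY)[:2]; Y=A@ay(BY)[:2]
    m=(Z>38)&(Z<60)&(abs(Y)<40)&(X>75)&(X<120)&(abs(Y)>8.5)
    for s in (1,-1):
        k=m&(Y*s>0)&(X>95); print('edge',s,'X',np.percentile(X[k],97).round(1),'Ymax',np.percentile(Y[k]*s,98).round(1),'z',np.median(Z[k]).round(1))
    print(st())
E
python3 - <<'E'
from pl import *
go(89,142.5,12); edge()
go(95,142.5,40); go(95,150,40); edge()
print(go(86.8,150,15)); edge()
E
```

```text
edge 1 X 108.3 Ymax 19.8 z 45.2
edge -1 X 108.5 Ymax 19.5 z 45.1
(30.5, array([ 623.8, -203.7,  142.6]), array([-0.3, -0.3, -0. ]), 21.2, 68.5)
edge 1 X 109.0 Ymax 20.1 z 45.2
edge -1 X 109.2 Ymax 19.6 z 45.2
(31.2, array([ 629.7, -203. ,  150.3]), array([ 1. , -0.6, -1.1]), 21.2, 68.5)
False
edge 1 X 103.9 Ymax 19.5 z 45.2
edge -1 X 104.1 Ymax 19.3 z 45.2
(31.9, array([ 621.5, -204. ,  150. ]), array([-0.7, -0.2, -1.6]), 20.8, 68.5)
```

```bash
python3 - <<'E'
from pl import *
go(86.8+1,150,20); go(87.8,142.5,30)
print(go(67.2,142.5,50,until_force=6)); print(st())
print(go(67.2,175,40,until_force=6)); print(st())
go(67.2,235,120); bot.dwell(.2); platelook(); 
from meas import *
c=cam('top'); W=cloud(c); Z=W[...,2]; A=W[...,:2]-BC[:2]; X=A@ax(BY)[:2]; Y=A@ay(BY)[:2]
k=(Z>42)&(Z<48)&(abs(Y)<30)&(X>-30)&(X<115); print(k.sum())
# move back for a clean wrist view
go(20,260,150); bot.dwell(.2); platelook('pics/placed.png')
E
```

```text
False
(33.2, array([ 602.1, -206.7,  142.8]), array([ 0.4,  0.6, -0.9]), 21.6, 68.5)
False
(34.1, array([ 602. , -206.6,  174.7]), array([-0. , -0.6, -1.1]), 21.1, 68.5)
wrist 1676 [ 601.2 -206.7   74.    40.     7.6] blockframe 66.3 0.0 X [ 31.2 103.3] Y [-19.9  19.9] z end [None, np.float64(45.3), np.float64(45.2)]
top 62 [ 617.4 -187.    48.5   15.9  -14.8] blockframe 84.9 17.4 X [ 52.  105.4] Y [ 1.6 31. ] z end [None, None, np.float64(44.5)]
(35.1, array([ 602. , -206.6,  234.4]), array([-0.7, -0.4, -0.8]), 21.3, 68.5)
70
wrist 3090 [ 579.  -209.8  119.1   40.     7.8] blockframe 43.9 -0.1 X [-15.5 103.4] Y [-20.1  19.8] z end [np.float64(45.2), np.float64(45.2), np.float64(45.2)]
top 249 [ 580.3 -202.9  101.7   33.9    6.7] blockframe 46.1 6.6 X [ -7.9 105.1] Y [-16.6  35.3] z end [np.float64(43.9), np.float64(44.6), np.float64(44.8)]
(35.9, array([ 555.6, -212.7,  259.4]), array([-0.2,  0. , -0.5]), 21.0, 68.5)
```

View pics/placed.png

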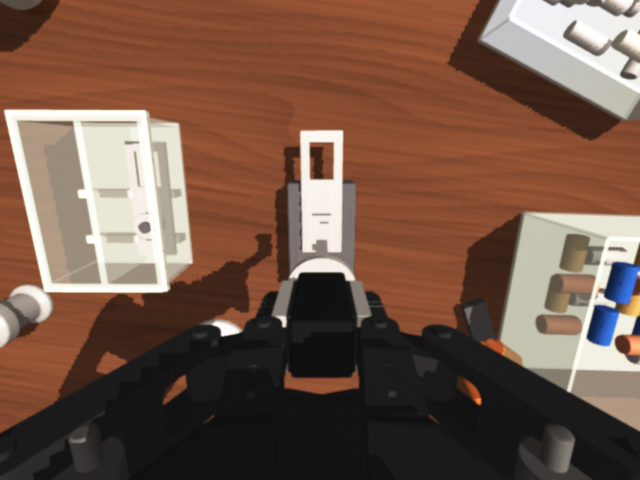

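The plate lies flat and right way up, centred in y (−0.1 mm) and square (0.2° off). Its centre is at x ≈ 44, with the slot at (321,163) clear of the block's edge at row 182. Next I hang the hook back.

```bash
python3 - <<'E'
from h import *
p=HK-55*ax(SY); 
s=np.array(bot.read_state()['ee_pos']); bot.servo_line([s[0]-60,s[1],280],speed=200)
bot.move_to([p[0],p[1],270],Q(SY)); bot.servo_line([p[0],p[1],157],speed=120); print(st())
r=bot.servo_line(list(HK+[0,0,6]),speed=70,until_force=8); print(r,st())
if not r:
    bot.dwell(.1); r=bot.servo_line(list(HK+[0,0,-1]),speed=20,until_force=4); print(r,st())
    bot.move_gripper(55); bot.dwell(.3); print(st())
    bot.servo_line(list(HK+[0,0,80]),speed=100)
    q=HK+[0,0,150]; bot.servo_line(list(q),speed=200); bot.dwell(.2); print(st())
    c=cam('wrist'); d=cam('side'); t=cam('top')
    W=cloud(c); Z=W[...,2]; from meas import rect
    m=(abs(Z-176)<5)&(abs(W[...,0]-523)<30)&(abs(W[...,1]-219)<30); print(m.sum(),np.median(Z[m]),rect(m,c,176))
    cv2.imwrite('pics/end.png',np.hstack([cv2.resize(d['img'],(400,300)),cv2.resize(t['img'][80:350,130:490],(400,300))]))
E
```

```text
(39.1, array([468.8, 220.4, 157.7]), array([ 0.1,  0.4, -0.7]), 20.7, 68.5)
False (40.0, array([523.2, 218.9, 157. ]), array([ 0.1,  0.4, -1.2]), 21.4, 68.5)
True (40.4, array([523.6, 219. , 151.9]), array([ 0.1, -0.3,  4.4]), 21.6, 69.1)
(41.2, array([523.3, 218.9, 151.4]), array([0.2, 0.7, 0.1]), 55.0, 0.0)
(42.8, array([523.3, 218.8, 299.8]), array([-0.2,  0.3, -0.6]), 55.0, 0.0)
821 176.11802396559233 [524.  218.6  21.8  21.4  -1.5]
```

View pics/end.png

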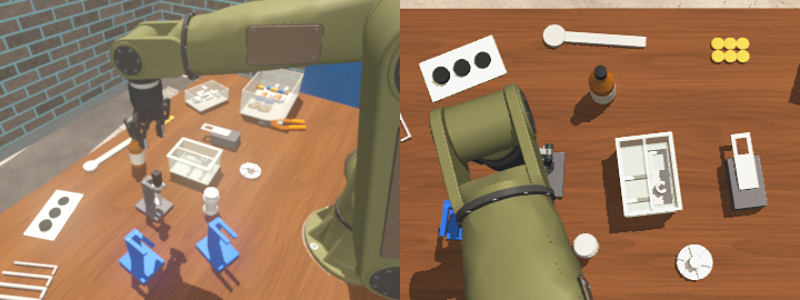

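The hook hangs upright on the grey stand at (157,185). The plate overhangs the block at (745,160), and the bossed plate and bystanders are in place. I hand it in.

```bash
python3 -c "
from rig import bot
print(bot.finish_job())"
```

```text
the job is handed in; nothing more can be done
None
```

The job is handed in: the flat plate lies flat, square and right way up on the block, its centre about 1 mm short of the ideal overhang with the slot clear by about 3 mm, the hook is back on its stand, and the bossed plate and loose things look undisturbed (about 43 s on the clock).

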